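Fold the stay and shut the plane chest

ROBOT

A 6-joint arm with a two-finger parallel gripper is mounted at the origin on the work surface. World frame = base frame: x ahead of the robot, y to its left, z up, the work surface at z = 0. Lengths are in m, angles in degrees, forces in N, time in s.
With the tool pointing down it reaches from about 0.325 to 0.9 m from the base axis. Payload 6.1 kg.
Tool frame: the origin (TCP) lies midway between the tips of the shut fingers; the grasp point (between the pads) lies 19 mm behind it (ctrl.grip_depth is the distance from the TCP to the grasp point, in m); z points along the fingers, y is the line along which they close (so a half turn about z gives the same grasp; the last joint's range is limited). The gripper opens to 87 mm and grips with 3 to 60 N. Pads are 19 mm wide; open, the fingers measure 117 mm over their backs; the gripper's body (75 mm by 190 mm) begins 51 mm behind the grasp point.
Start: joints at [66.457, 12.628, 87.462, -0, 79.91, -7.225], TCP at [0.176, 0.6, 0.223] pointing down, gripper open.
Joint ranges: [-170.65, 170.65], [-52.31, 119.04], [5.05, 147.46], [-71.25, 251.25], [11.57, 151.72], [-153.62, 153.62]. Speed limits (degrees/s): [147.25, 147.25, 172.46, 180, 180, 180].

INTERFACE

Orientations are given as a 3x3 rotation matrix whose columns are the frame's x, y, z axes.
In Python, from cell import ctrl, eyes, job_done gives the robot as it stands.
- The arm moves only by the tool drive_tool, never from a script. Its argument "series" is a list of rows, each a list of 3 entries, a list of its own where there are three numbers: the shift along the world's x, y, z in cm, then the turn about the world's z in rad, then the opening, from -1 (shut) to 1 (fully open). In form: [[[dx, dy, dz], yaw, gripper], ...]. A call has 1 to 10 rows; each row is the pose to reach, as a shift and turn from the pose commanded when the call began; what a row does not reach only later rows make up. A row lasts 1/12 s, in which the tool goes at most 41.7 mm and 7.16 degrees, less where a joint would pass 70% of its speed; a pose out of reach is approached as far as the arm can. A call with a gripper value outside its range is refused whole. The fingers move at their own pace and stop on an object; the grip force is fixed at half the most. Time passes only in rows, so rows that repeat a pose let the fingers close. It gives the time, the measured TCP pose, the force, the opening and the grip force at its end, in the units of the state.
- ctrl.sense(): the state, without advancing time (a new reading comes with each control period).
- eyes.get_image(name): name is "scene" or "top" or "wrist"; returns the picture (420x560x3 uint8, red, green, blue); there is no depth.
- eyes.camera_info(name): a dict with "intrinsics" (3x3 intrinsics, pixels), "extrinsics" (4x4, takes a point from world to camera coordinates); the wrist camera has in their place "hand_eye" (4x4, takes a point from camera to tool coordinates, whose origin is the TCP and whose axes are the flange's). Camera axes: x right, y up, looking along -z (the intrinsics and any distortion apply to the point x, -y, -z); pixel columns grow to the right and rows downward; lengths in m; the calibration is good to about 2 mm. A picture is of the moment at which its call begins: read the wrist's pose just before it. camera_info takes no time and is no camera call.
- job_done(): hands the job in; it is judged then, once.
The state is a dict: "time": time; "joints": joint angles; "dq": joint speeds; "tau": joint torques, N m; "tcp_pos": TCP position; "ee_rot": TCP orientation; "wrist_force": force on the tool from outside, world axes, zero at the start; "ft_torque": the same for the moment, N m; "width": finger opening in m; "grasp_force": force on a finger pad.
Only numpy, scipy, OpenCV 4.12 (cv2) and the standard library are available. Lean on these libraries where they do the work, as an engineer would, in place of code of your own. Each camera call takes 0.05 s, during which the arm holds its last target. There are 200 camera calls.

TASK

The larger wooden chest on the workbench stands open, its lid locked up by a folding metal stay on its side. Press the stay's knee down to break it, then lower the chest's lid gently, without slamming, until it is fully shut. Leave the lid of the smaller box standing open.

Things in the scene. Friction and masses are not known exactly. Their poses are not given: they have to be found in the camera images.
- chest: Larger wooden chest, fixed: open box 220 mm (its x) by 200 mm (its y) by 115 mm high, walls 10 mm, a hand plane inside. Origin: centre of underside, z up. The lid is hinged on its +x wall (hinge line x = 110, z = 115 mm) and stands up there. The folding stay, two flat steel arms, is outside its +y side, from a pivot at x = -90, z = 107 mm up to the lid's edge.
- thumb_plate (a point): Steel thumb plate at the stay's knee, 36 mm along the arm by 42 mm out along the chest's +y by 8 mm thick; point: centre of its upper face. Locked, it is at x = 29, y = 136, z = 180 mm of the chest, sloping 27 degrees up to chest +x, the raised lid 80 mm away in +x. Pressing it about 30 mm down (5 to 10 N) breaks the knee; the lid then comes some 7 degrees forward.
- chest_lid (a joint): Chest lid's hinge angle, rad: 0 shut on the rim, 1.66 open as at the start. Wooden board 220 mm from hinge to free edge, 200 mm wide, 14 mm thick; open, its edge is 335 mm above the bench. While the stay is locked it cannot be shut. Stay broken, its stiff hinge keeps it at any angle: push it down all the way by its outer face, 3 to 6 N near the free edge.
- stay_knee (a joint): Bend of the stay's knee, rad: 0 locked (straight, just over centre, against its stop); grows as the knee is pressed down; about 0.7 after 30 mm of press, 2.4 with the lid shut. It keeps its bend when let go.
- till_lid (a joint): Hinge angle of the lid of the smaller wooden box (160 by 160 by 80 mm, four compartments, no stay), rad: 0 shut, 1.65 to 1.8 standing open, kept there by its stiff hinge. To be left open.
Things that resemble listed ones, but are neither listed nor needed, are in the scene too. Leave any pink look-alike of the part that bears till_lid alone.

How it is judged (in metres and radians):
On the way:
1. the stay's knee is broken (bent by more than 0.35 rad) while the chest's lid is still up (value of joint stay_knee above 0.35 rad and value of joint chest_lid above 0.5 rad), for 0.1 s.
At the end, for the whole second after the job is handed in: The chest's lid is fully shut (within 0.06 rad, 13 mm at its free edge) and at rest, and the smaller box's lid still stands open (more than 1.4 rad) (value of joint chest_lid below 0.06 rad and velocity of joint chest_lid between -0.1 and 0.1 rad/s and value of joint till_lid above 1.4 rad); the robot touches nothing.
It fails at once if the chest's lid is slammed (closes faster than 3 rad/s) (velocity of joint chest_lid below -3 rad/s).
It fails at once if the smaller box's lid is pushed down (below 1.4 rad) (value of joint till_lid below 1.4 rad).
It also fails if it takes over 48 s, if anything falls off the work surface, if the arm or the gripper's body presses on something with over 40 N, if the wrist force passes 120 N, or if a joint passes its speed limit or range.

## Working session

There is one attempt and no reset: what is moved stays moved. The work goes in short steps, Python scripts to look and compute and a tool call to move; the robot and the scene stay as the last step left them, time stands still between calls to the robot, and variables do not carry over. Pictures are saved under pics/ and viewed, at most 10 in all, crops included, and the job is handed in when it is done.

Besides the shell and the picture viewer there is one more tool, called in YAML: its name, and indented under it one key for each argument. drive_tool: Moves the arm, as the interface text tells. Its arguments: {"type":"object","properties":{"series":{"type":"array"}},"required":["series"]}

```bash
mkdir -p pics; python3 - <<'E'
from cell import ctrl,eyes
import cv2,numpy as np
for n in ("scene","top"):
    cv2.imwrite(f"pics/{n}0.png",eyes.get_image(n)[:,:,::-1])
    i=eyes.camera_info(n); print(n,{k:np.round(np.array(v),4).tolist() if k in("intrinsics","extrinsics") else v for k,v in i.items()})
s=ctrl.sense();print(s["time"],s["tcp_pos"],s["ee_rot"])
E
```

```text
scene {'intrinsics': [[481.6595, 0.0, 279.3639], [0.0, 481.6595, 210.089], [0.0, 0.0, 1.0]], 'extrinsics': [[-0.1216, 0.9926, -0.0025, 0.1693], [-0.764, -0.092, 0.6386, 0.3055], [0.6337, 0.0796, 0.7695, -1.4916], [0.0, 0.0, 0.0, 1.0]]}
top {'intrinsics': [[466.57, 0.0, 276.1171], [0.0, 466.57, 205.8202], [0.0, 0.0, 1.0]], 'extrinsics': [[-0.0828, -0.9965, 0.0069, -0.0939], [0.9694, -0.079, 0.2325, -0.5287], [-0.2311, 0.0259, 0.9726, -0.942], [0.0, 0.0, 0.0, 1.0]]}
0.1 [0.17538951 0.5992753  0.22149399] [[-9.59708876e-01  2.80995226e-01 -7.46156570e-04]
 [ 2.80996116e-01  9.59707392e-01 -1.70430077e-03]
 [ 2.37191598e-04 -1.84529967e-03 -9.99998269e-01]]
```

View pics/scene0.png

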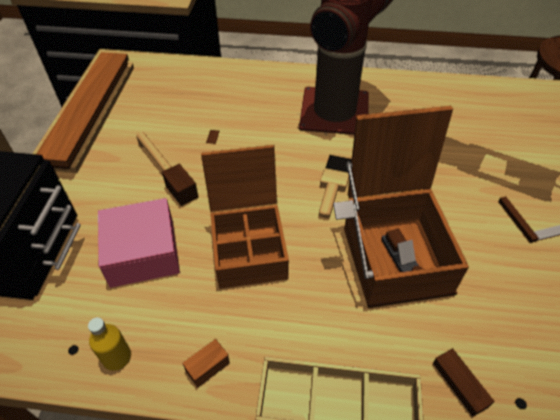

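View pics/top0.png

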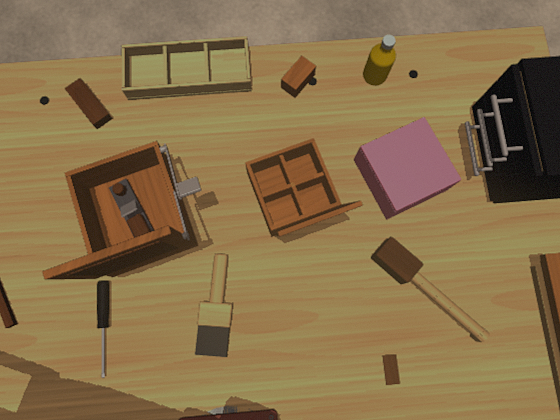

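The scene view shows the chest at about (405,220), with its raised lid toward the robot and the thumb plate at (345,210). In the top view the chest is at (130,210) and the plate at (188,187). The small box, with its lid open, is next to it at (295,185) in the top view, and the pink block is further on. I'll zoom in for more precise corners.

```bash
python3 - <<'E'
import cv2,numpy as np
a=cv2.imread("pics/top0.png")[135:290,35:215];b=cv2.imread("pics/scene0.png")[100:310,320:475]
cv2.imwrite("pics/c.png",np.hstack([cv2.resize(a,None,fx=2.5,fy=2.5),np.zeros((388,4,3),np.uint8)]) if 0 else np.hstack([cv2.copyMakeBorder(cv2.resize(a,None,fx=2.4,fy=2.4,interpolation=2),0,504-372,0,0,0),cv2.resize(b,None,fx=2.3,fy=2.4,interpolation=2)]))
E
```

```text
(no output)
```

View pics/c.png

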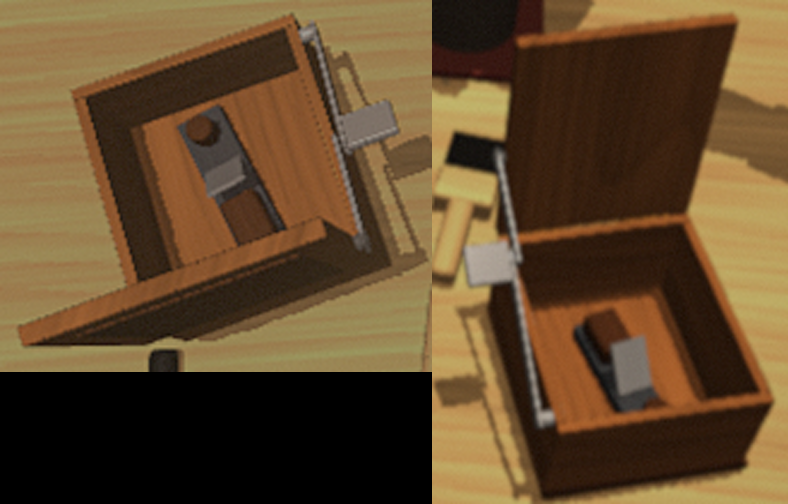

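```bash
cat > h.py <<'E'
import numpy as np
from cell import eyes
def ray(n,u,v):
    i=eyes.camera_info(n);K=np.array(i["intrinsics"]);E=np.array(i["extrinsics"]);R,t=E[:3,:3],E[:3,3]
    p=np.linalg.inv(K)@[u,v,1];return -R.T@t,R.T@(p*[1,-1,-1])
def plane(n,u,v,z):
    c,d=ray(n,u,v);return c+d*(z-c[2])/d[2]
def tri(a,b):
    (c,d),(e,f)=a,b;s=np.linalg.lstsq(np.c_[d,-f],e-c,rcond=None)[0];return (c+d*s[0]+e+f*s[1])/2,np.linalg.norm(c+d*s[0]-e-f*s[1])
T=lambda x,y:("top",35+x/2.4,135+y/2.4)
S=lambda x,y:("scene",320+(x-432)/2.3,100+y/2.4)
E
python3 - <<'E'
from h import *
np.set_printoptions(precision=4,suppress=True)
pl=tri(ray(*T(369,125)),ray(*S(491,263)));print("plate",pl)
est=[]
for f,a,b in((T,(73,92),(295,15)),(S,(773,402),(545,430))):
    A=plane(*f(*a),.115);B=plane(*f(*b),.115);d=B-A;L=np.linalg.norm(d);y=d/L;x=np.array([y[1],-y[0],0]);o=(A+B)/2+.11*x
    print(A,B,L,np.degrees(np.arctan2(x[1],x[0])),o); print("plate pred",o+.029*x+.136*y)
for k in((515,40),(735,15)):print("lid",plane(*S(*k),.335))
for k in((322,222),(20,325)):print("lidtop",plane(*T(*k),.335))
c=tri(ray("top",67,173),ray("scene",467.5,267)); print(c)
# till box: lid corners in top / scene
print("till", tri(ray("top",361,205),ray("scene",205,152)),tri(ray("top",276,236),ray("scene",274,147)))
E
```

```text
plate (array([0.5424, 0.0332, 0.1768]), np.float64(0.006128257489850386))
[0.6109 0.2926 0.115 ] [0.6662 0.1008 0.115 ] 0.19963020174482063 -163.92524856917498 [0.5329 0.1662 0.115 ]
plate pred [0.5426 0.0275 0.115 ]
[0.6148 0.2962 0.115 ] [0.6672 0.0941 0.115 ] 0.20876954934313005 -165.43908341071005 [0.5345 0.1675 0.115 ]
plate pred [0.5407 0.0286 0.115 ]
lid [0.4325 0.0368 0.335 ]
lid [0.3767 0.2287 0.335 ]
lidtop [0.4338 0.0367 0.335 ]
lidtop [0.3837 0.2262 0.335 ]
(array([0.6126, 0.2932, 0.1122]), np.float64(0.004903628298202161))
till (array([ 0.4665, -0.2782,  0.2365]), np.float64(0.008359158029601148)) (array([ 0.4255, -0.1287,  0.2287]), np.float64(0.001946218889951728))
```

drive_tool:
  series:
    - [[0, 0, 4], 0.1, -1]
    - [[0, 0, 8], 0.2, -1]
    - [[0, 0, 12], 0.3, -1]
    - [[0, 0, 16], 0.4, -1]
    - [[0, 0, 20], 0.5, -1]
    - [[2.3, -3.4, 20], 0.555, -1]
    - [[4.5, -6.8, 20], 0.555, -1]
    - [[6.7, -10.2, 20], 0.555, -1]
    - [[8.9, -13.6, 20], 0.555, -1]
    - [[11.1, -17, 20], 0.555, -1]

```text
time: 0.93
tcp_pos: [0.287, 0.4281, 0.422]
ee_rot: [[-0.964, -0.268, -0.0], [-0.268, 0.964, -0.001], [0.0, -0.0, -1.0]]
wrist_force: [0.4, 0.7, -0.3]
width: 0.0279
grasp_force: 0.0
```

drive_tool:
  series:
    - [[2.1, -3.3, 0], 0, -1]
    - [[4.2, -6.6, 0], 0, -1]
    - [[6.3, -9.9, 0], 0, -1]
    - [[8.4, -13.2, 0], 0, -1]
    - [[10.5, -16.5, 0], 0, -1]
    - [[12.6, -19.8, 0], 0, -1]
    - [[14.7, -23.1, 0], 0, -1]
    - [[16.8, -26.4, 0], 0, -1]
    - [[18.9, -29.7, 0], 0, -1]
    - [[21, -33, 0], 0, -1]

```text
time: 1.77
tcp_pos: [0.4971, 0.0979, 0.4222]
ee_rot: [[-0.964, -0.267, -0.0], [-0.267, 0.964, 0.0], [0.0, 0.0, -1.0]]
wrist_force: [0.4, 0.8, -0.8]
width: 0.0008
grasp_force: 0.0
```

drive_tool:
  series:
    - [[1.5, -2.4, 0], 0, -1]
    - [[3, -4.7, 0], 0, -1]
    - [[4.6, -7.1, 0], 0, -1]
    - [[4.6, -7.1, -4], 0, -1]
    - [[4.6, -7.1, -8], 0, -1]
    - [[4.6, -7.1, -12], 0, -1]
    - [[4.6, -7.1, -16], 0, -1]
    - [[4.6, -7.1, -19], 0, -1]
    - [[4.6, -7.1, -21], 0, -1]
    - [[4.6, -7.1, -21], 0, -1]

```text
time: 2.6
tcp_pos: [0.5387, 0.0291, 0.2062]
ee_rot: [[-0.964, -0.267, -0.011], [-0.267, 0.964, 0.001], [0.01, 0.004, -1.0]]
wrist_force: [0.3, 0.2, -0.4]
width: 0.0005
grasp_force: 0.0
```

```bash
python3 - <<'E'
from cell import ctrl,eyes
import cv2,numpy as np
a=eyes.get_image("scene")[90:310,300:480,::-1];b=eyes.get_image("top")[130:290,30:260,::-1]
cv2.imwrite("pics/d.png",np.hstack([cv2.resize(a,(410,500)),cv2.resize(b,(388,500))]))
print(ctrl.sense()["tcp_pos"],ctrl.sense()["wrist_force"])
E
```

```text
[0.54215573 0.02883987 0.21220885] [0.32935726 0.06077002 1.51974823]
```

View pics/d.png

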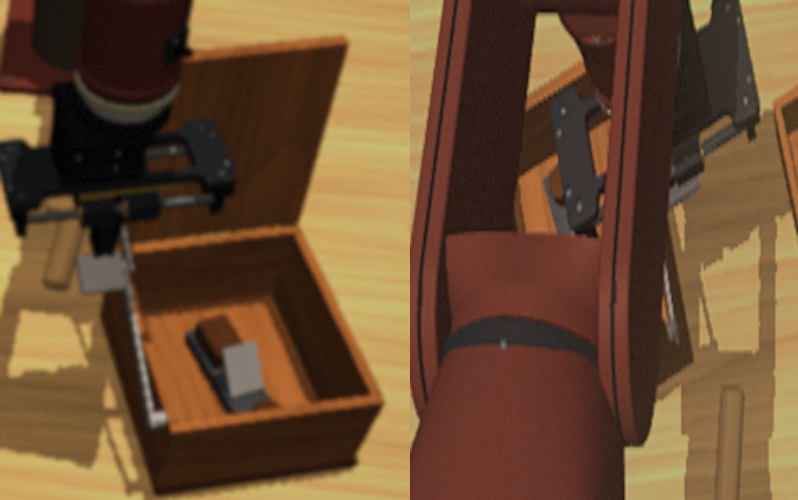

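The fingers sit just above the thumb plate, at about (105,240) in the left crop. The lid is still up and the gripper body is clear of it. Next I press the plate.

drive_tool:
  series:
    - [[0, 0, -1.5], 0, -1]
    - [[0, 0, -3], 0, -1]
    - [[0, 0, -3.5], 0, -1]
    - [[0, 0, -4], 0, -1]
    - [[-0.1, 0, -4.4], 0, -1]
    - [[-0.2, -0.1, -4.8], 0, -1]
    - [[-0.3, -0.1, -5.2], 0, -1]
    - [[-0.5, -0.1, -5.6], 0, -1]
    - [[-0.6, -0.2, -6], 0, -1]
    - [[-0.7, -0.2, -6.3], 0, -1]

```text
time: 3.53
tcp_pos: [0.5365, 0.0265, 0.1509]
ee_rot: [[-0.964, -0.267, 0.003], [-0.267, 0.964, -0.0], [-0.002, -0.001, -1.0]]
wrist_force: [-1.4, -0.2, 8.1]
width: 0.0003
grasp_force: 3.7
```

drive_tool:
  series:
    - [[-0.1, 0, -0.2], 0, -1]
    - [[-0.2, 0, -0.4], 0, -1]
    - [[-0.3, -0.1, -0.6], 0, -1]
    - [[-0.3, -0.1, -0.8], 0, -1]
    - [[-0.3, -0.1, -0.8], 0, -1]

```text
time: 3.95
tcp_pos: [0.5343, 0.0258, 0.1434]
ee_rot: [[-0.964, -0.267, 0.004], [-0.267, 0.964, 0.0], [-0.004, -0.001, -1.0]]
wrist_force: [0.5, 0.3, 5.3]
width: 0.0004
grasp_force: 3.1
```

```bash
python3 - <<'E'
from cell import ctrl,eyes
import cv2,numpy as np
a=eyes.get_image("scene")[90:310,300:480,::-1]
cv2.imwrite("pics/e.png",cv2.resize(a,(480,586)))
print(ctrl.sense()["tcp_pos"],ctrl.sense()["wrist_force"])
E
```

```text
[0.53429071 0.0258301  0.14334382] [0.5114473  0.45188583 5.29866166]
```

View pics/e.png

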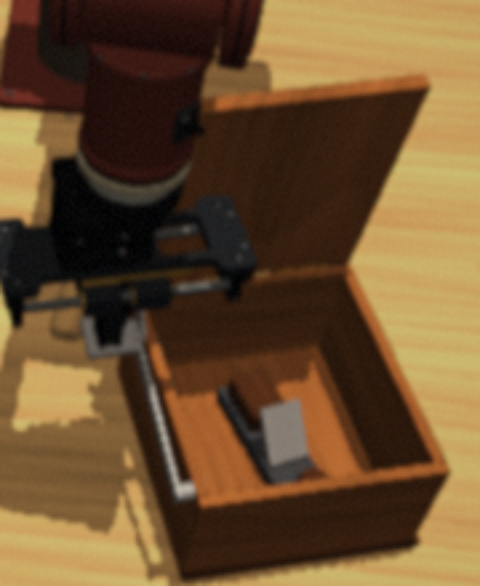

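The press broke the knee: the plate went down about 33 mm and the lid tilted forward (its top edge is now at about (315,92)). Now I back off and move behind the lid.

drive_tool:
  series:
    - [[0.3, 0.1, 2], 0, -1]
    - [[1, 0.2, 6], 0, -1]
    - [[1, 0.2, 10], 0, -1]
    - [[1, 0.2, 14], 0, -1]
    - [[1, 0.2, 18], 0, -1]
    - [[1, 0.2, 22], 0, -1]
    - [[1, 0.2, 26], 0, -1]
    - [[1, 0.2, 29], 0, -1]
    - [[-2, 2, 29], 0, -1]
    - [[-5, 3.5, 29], 0, -1]

```text
time: 4.83
tcp_pos: [0.4835, 0.0607, 0.4334]
ee_rot: [[-0.964, -0.265, 0.003], [-0.265, 0.964, 0.0], [-0.003, -0.001, -1.0]]
wrist_force: [-0.5, 1.0, -0.5]
width: 0.0005
grasp_force: 0.0
```

drive_tool:
  series:
    - [[-3, 1.6, 0], 0, -1]
    - [[-6, 3.1, 0], 0, -1]
    - [[-9, 4.7, 0], 0, -1]
    - [[-12, 5.9, 0], 0, -1]
    - [[-12, 5.9, 0], 0, -1]
    - [[-12, 5.9, -3], 0, -1]
    - [[-12, 5.9, -6], 0, -1]
    - [[-12, 5.9, -9], 0, -1]
    - [[-12, 5.9, -12], 0, -1]
    - [[-12, 5.9, -12.5], 0, -1]

```text
time: 5.67
tcp_pos: [0.3603, 0.1194, 0.3012]
ee_rot: [[-0.964, -0.267, -0.008], [-0.267, 0.964, -0.001], [0.008, 0.001, -1.0]]
wrist_force: [0.0, 0.6, -1.6]
width: 0.0004
grasp_force: 0.0
```

```bash
python3 - <<'E'
from cell import ctrl,eyes
import cv2,numpy as np
a=eyes.get_image("scene")[60:310,200:480,::-1];b=eyes.get_image("top")[120:400,30:380,::-1]
cv2.imwrite("pics/f.png",np.hstack([cv2.resize(a,(400,357)),cv2.resize(b,(400,357))]))
print(ctrl.sense()["tcp_pos"],ctrl.sense()["wrist_force"])
E
```

```text
[0.36194844 0.11959379 0.30559317] [-0.23655766  0.01768208 -0.32566662]
```

View pics/f.png

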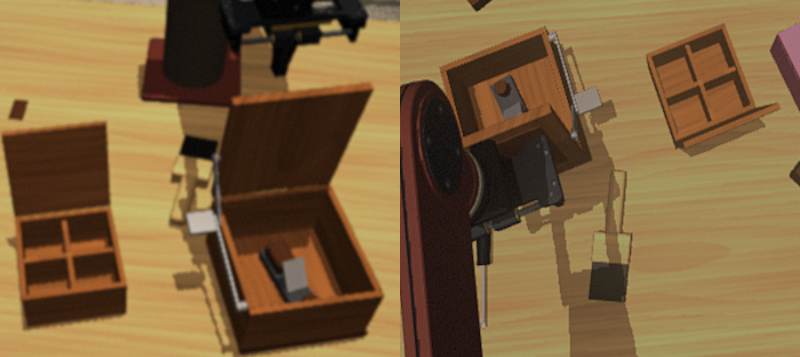

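The lid has come forward and the gripper is behind its outer face; the small box's lid is still open. I'll start sweeping the lid down along an arc.

drive_tool:
  series:
    - [[1.9, 0.5, 0], 0, -1]
    - [[3.4, 0.9, 0], 0, -1]
    - [[4.3, 1.2, 0], 0, -1]
    - [[4.8, 1.3, 0], 0, -1]
    - [[5.8, 1.6, 0], 0, -1]
    - [[6.7, 1.9, 0], 0, -1]
    - [[7.7, 2.1, -0.1], 0, -1]
    - [[9, 2.5, -0.4], 0, -1]
    - [[10.5, 2.9, -0.7], 0, -1]
    - [[12, 3.3, -1.2], 0, -1]

```text
time: 6.6
tcp_pos: [0.4835, 0.1534, 0.2963]
ee_rot: [[-0.964, -0.267, 0.001], [-0.267, 0.964, 0.001], [-0.001, 0.001, -1.0]]
wrist_force: [-2.9, 0.7, 2.2]
width: 0.0002
grasp_force: 1.7
```

drive_tool:
  series:
    - [[1.4, 0.4, -0.7], 0, -1]
    - [[2.9, 0.8, -1.5], 0, -1]
    - [[4.2, 1.2, -2.4], 0, -1]
    - [[5.5, 1.5, -3.4], 0, -1]
    - [[6.7, 1.8, -4.6], 0, -1]
    - [[7.7, 2.1, -5.8], 0, -1]
    - [[8.7, 2.4, -7.2], 0, -1]
    - [[9.4, 2.6, -8.3], 0, -1]
    - [[9.9, 2.8, -9.4], 0, -1]
    - [[10.5, 2.9, -10.7], 0, -1]

```text
time: 7.43
tcp_pos: [0.5888, 0.1823, 0.188]
ee_rot: [[-0.964, -0.267, 0.002], [-0.267, 0.964, 0.001], [-0.002, 0.0, -1.0]]
wrist_force: [-0.4, 1.2, 2.4]
width: 0.0002
grasp_force: 0.9
```

drive_tool:
  series:
    - [[0.3, 0.1, -1], 0, -1]
    - [[0.6, 0.2, -2], 0, -1]
    - [[0.8, 0.2, -2.8], 0, -1]
    - [[1, 0.3, -3.5], 0, -1]
    - [[1.1, 0.3, -4.1], 0, -1]
    - [[1.2, 0.3, -4.6], 0, -1]
    - [[1.2, 0.3, -5], 0, -1]
    - [[1.2, 0.3, -5.3], 0, -1]
    - [[1.2, 0.3, -5.5], 0, -1]
    - [[1.2, 0.3, -5.6], 0, -1]

```text
time: 8.27
tcp_pos: [0.5997, 0.1848, 0.1316]
ee_rot: [[-0.964, -0.267, 0.0], [-0.267, 0.964, 0.0], [-0.0, -0.0, -1.0]]
wrist_force: [-0.1, 0.2, 0.7]
width: 0.0
grasp_force: 0.5
```

drive_tool:
  series:
    - [[0, 0, -0.1], 0, -1]
    - [[0, 0, -0.2], 0, -1]
    - [[0, 0, -0.3], 0, -1]
    - [[0, 0, -0.3], 0, -1]

```text
time: 8.6
tcp_pos: [0.5999, 0.1849, 0.1294]
ee_rot: [[-0.964, -0.267, 0.001], [-0.267, 0.964, 0.0], [-0.001, -0.0, -1.0]]
wrist_force: [-0.1, 0.8, 4.9]
width: 0.0004
grasp_force: 2.2
```

drive_tool:
  series:
    - [[0, 0, -0.1], 0, -1]
    - [[0, 0, -0.2], 0, -1]
    - [[0, 0, -0.2], 0, -1]

```text
time: 8.85
tcp_pos: [0.6, 0.1849, 0.1293]
ee_rot: [[-0.964, -0.267, 0.001], [-0.267, 0.964, -0.0], [-0.001, -0.0, -1.0]]
wrist_force: [-5.6, -0.6, 14.8]
width: 0.0004
grasp_force: 7.3
```

The force rose to 15 N with no further travel at z = 0.129, so the lid is seated. I'll retract and check.

drive_tool:
  series:
    - [[0, 0, 0.5], 0, -1]
    - [[0, 0, 2], 0, -1]
    - [[0, 0, 5], 0, -1]
    - [[0, 0, 9], 0, -1]
    - [[0, 0, 13], 0, -1]
    - [[0, 0, 17], 0, -1]
    - [[0, 0, 20], 0, -1]
    - [[0, 0, 20], 0, -1]
    - [[0, 0, 20], 0, -1]

```text
time: 9.6
tcp_pos: [0.6006, 0.1849, 0.3294]
ee_rot: [[-0.964, -0.267, 0.005], [-0.267, 0.964, 0.001], [-0.005, -0.001, -1.0]]
wrist_force: [-0.1, -1.0, 0.2]
width: 0.0001
grasp_force: 0.0
```

```bash
python3 - <<'E'
from cell import ctrl,eyes
import cv2
cv2.imwrite("pics/g.png",eyes.get_image("scene")[:,:,::-1])
print(ctrl.sense()["tcp_pos"],ctrl.sense()["wrist_force"])
E
```

```text
[0.59962276 0.18473809 0.32664074] [ 0.52303355 -0.0779518  -0.51904152]
```

View pics/g.png

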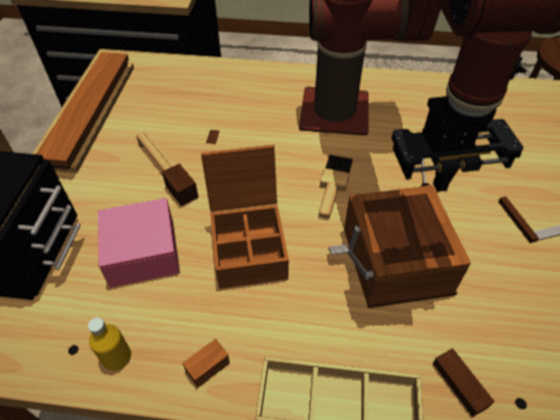

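The chest's lid lies flat on the rim (the dark patches around (410,220) are the arm's shadow) with the stay folded at (355,255). The small box's lid is still open at (240,178), and the gripper is clear.

```bash
python3 -c "from cell import job_done;print(job_done())"
```

```text
the job is handed in; nothing more can be done
None
```

I broke the stay's knee, lowered the chest lid gently until it sat on the rim, left the small box's lid open, and handed the job in; the hand-in gave no verdict.

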